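# Lock the drying cartridge into the film case

## Robot

A 7-joint arm with a two-finger parallel gripper is mounted at the origin on the work surface. World frame = base frame: x ahead of the robot, y to its left, z up, the work surface at z = 0. Lengths are in m, angles in rad, forces in N, time in s.
With the tool pointing down it reaches from about 0.4 to 0.85 m from the base axis. Payload 10.4 kg.
Tool frame: the origin (TCP) lies at the very end of the fingers, on their centre line; the grasp point (between the pads) lies 19 mm behind it; z points along the fingers, y is the line along which they close (so a half turn about z gives the same grasp; the last joint's range is limited). The gripper opens to 85 mm and grips with 20 to 120 N. Pads are 22 mm wide; open, the fingers measure 114 mm over their backs; the gripper's body (76 mm by 85 mm) begins 54 mm behind the grasp point. The pads swing forward as they close: fully open they stand 13 mm farther back than shut.
Start: joints at [-1.3, 0.332, -0.065, 1.46, 0.022, 1.35, -0.088], TCP at [0.181, 0.598, 0.231] pointing down, gripper open.
Joint ranges: [-2.6, 2.6], [-0.5, 2.12], [-1.47, 1.34], [0.16, 2.42], [-1.27, 4.41], [0.06, 2.06], [-2.6, 2.6]. Speed limits (rad/s): [2.22, 2.22, 2.79, 2.79, 3.14, 3.14, 3.14].

## Interface

Orientations are given as a unit quaternion [x, y, z, w].
In Python, from workcell import manip gives the robot as it stands.
- The arm moves only by the shell command python3 -m jog 'ROWS' [FORCE]. ROWS is a JSON list of rows, 1 to 20 of them, each an object with the fields rot (a list: a rotation vector rx, ry, rz in a scale on which 1.0 is 360 degrees), xyz (a list: dx, dy, dz in shares of 0.5 m (1.0 is 0.5 m)), finger_gap (the opening from 0.0 (shut) to 1.0 (fully open)); a field left out counts as zero (the opening has to be given); each row is the pose to reach, as a shift and turn from the pose commanded when the command began, along the tool's axes at that moment; what a row does not reach only later rows make up. A row lasts 1/8 s, in which the tool goes at most 0.0625 m and 0.188 rad, less where a joint would pass 70% of its speed; a pose out of reach is approached as far as the arm can. The fingers move at their own pace and stop on an object; FORCE is the grip in N (left out, the last holds). Time passes only in rows, so rows that do not move let the fingers close. It prints the time, the measured TCP pose, the force, the opening and the grip force at its end. A shift or turn number past 1, either way, is cut back to 1. Input that does not fit is refused with a message, and nothing moves.
- manip.get_obs(): the state, without advancing time (a new reading comes with each control period).
- manip.camera(name): name is "scene" or "top" or "wrist"; returns the picture (400x640x3 uint8, blue, green, red); there is no depth.
- manip.calibration(name): a dict with "fx", "fy", "cx", "cy" (pixels), "k1" (the pictures are not rectified: a ray, as slopes to the right and down, at radius r is drawn at 1 + k1 r^2 times it, then the intrinsics apply), "world_from_camera" (4x4, takes a point from camera to world coordinates); the wrist camera has in their place "tool_from_camera" (4x4, takes a point from camera to tool coordinates, whose origin is the TCP and whose axes are the flange's). Camera axes: x right, y up, looking along -z (the intrinsics and any distortion apply to the point x, -y, -z); pixel columns grow to the right and rows downward; lengths in m; the calibration is good to about 2 mm. A picture is of the moment at which its call begins: read the wrist's pose just before it. calibration takes no time and is no camera call.
- manip.hand_in(): hands the job in; it is judged then, once.
Trained networks look in the newest picture that a camera, given by its name, has taken for a name from the list of things; names that differ only in an ending like _2 or _b are one class to them, and where a whole thing is asked for, a point or a joint stands for the part that bears it (a point fixed in the world has none). Each returns a list of dicts, best first, with "confidence" (0 to 1); they miss things now and then, are a little off and sometimes report something else, mostly with a low value. They report only what shows in the picture. A call takes as long as a camera call. They do not tell look-alikes from the thing itself.
- manip.outline_of(camera, thing): "mask" (400x640 bool, what is visible of it) and "bbox" ([left, top, right, bottom] in pixels, round what is visible of it).
The state is a dict: "clock": time; "joint_pos": joint angles; "joint_velocities": joint speeds; "tau": joint torques, N m; "position": TCP position; "ee_rot": TCP orientation; "ft_force": force on the tool from outside, world axes, zero at the start; "torque": the same for the moment, N m; "grip_width": opening from 0.0 (shut) to 1.0 (fully open); "grasp_force": force on a finger pad.
Only numpy, scipy, OpenCV 4.12 (cv2) and the standard library are available. Lean on these libraries where they do the work, as an engineer would, in place of code of your own. Each camera call takes 0.05 s, during which the arm holds its last target. There are 200 camera calls.

## Task

Put the drying cartridge into the round port on the film case, its two pins down through the two slots, press it gently down against the spring and turn it clockwise until the ramps pull it tight and it comes up against its stops, then let go and leave it locked. Feel your way: the port's lip cracks if the cartridge is forced against it. Leave the other things on the bench where they are.

Things in the scene. Friction and masses are not known exactly. Their poses are not given: they have to be found in the camera images.
- cartridge: Drying cartridge: upright aluminium drum, 60 mm in diameter, 60 mm high, foot edge chamfered 4 mm, 0.18 to 0.35 kg, standing loose on the bench. Origin: centre of its underside; z up the drum, x along its bar handle. The same when turned by half a turn.
- bar (a point): Where to grip: centre of the black bar handle on the drum's flat top, 80 mm above the cartridge's underside. The bar is a fin 58 mm long (cartridge's x), 12 mm thick (y), from 60 to 91 mm above the underside. Axes as the cartridge's.
- pin (a point): One of the two round steel bayonet pins, 34 mm from the axis; the other is across from it on the far side. They are 8 mm thick, stick out along the cartridge's +x and -x (below the ends of the bar) to 38.5 mm from the axis, their centre line 12 mm above the underside.
- case: Film case: white steel box 220 x 160 x 70 mm (its x, y, z), fixed to the bench; origin at the centre of its underside, z up. A grey round collar, 98 mm wide, 112 mm above the bench, rises from the middle of its top and holds the white lock ring of the port. The ring cracks when cartridge and port press on each other with over 40 N, all contacts added up.
- port (a point): Middle of the port's mouth, level with the collar's top, 112 mm above the case's underside; axes as the case's. The lip's hole is 63 mm wide. Two slots across the lip, 13 mm wide, out to 43 mm from the axis, lie 70 degrees anticlockwise (from above) of the case's +x and -x. Each ring is fitted differently, by up to 30 degrees either way and 3 mm up or down: look and feel.
- track (a point): On the port's axis 90.5 mm above the case's underside: the hard ledge on which the pins land in the slots (cartridge's underside at 82.5 mm). The pins' track under the lip is 10 mm high and slopes down 4 mm to hard stops 70 degrees clockwise of the slots. Its roof, the ramps, holds the underside at 84.5 mm by the slots, 80.5 at the stops. All heights 3 mm more or less, as the ring's.
- gasket (a joint): How far the black sprung rubber disc at the port's bottom is pressed down, m. 0 when empty (its top then 4 mm above the underside of a cartridge pressed on the ledge), about 0.004 with the pins on the ledge in the slots, about 0.0055 locked tight. It pushes up with 2.4 N plus 1.2 N per mm. At the stops a twist of 0.3 N m is plenty; 0.8 N m overloads the ring.
- dust_plug: Bystander: black plug with a small knob, 60 mm in diameter, 36 mm high. Origin at the centre of its underside.
- film_can: Bystander: flat round aluminium film can, 100 mm in diameter, 30 mm high. Origin at the centre of its underside.
- carton: Bystander: cardboard carton, 90 x 70 x 50 mm. Origin at the centre of its underside.
Not all that is in view belongs to the job. What is shaped like the cartridge but blue is not meant.

How it is judged:
On the way, in this order (a step that is already met when the one before it is completed fails the run):
1. the pins have gone down through the slots and the cartridge is pressed onto the sprung disc, not yet turned (value of joint gasket above 0.0012 m and horizontal distance between cartridge and port below 0.004 m and angle between the x axis of cartridge and the x axis of case, either way round above 0.6 rad), for 0.1 s.
2. the cartridge has been turned along the ramps to its stops (value of joint gasket above 0.0047 m and angle between the x axis of cartridge and the x axis of case, either way round below 0.6 rad), for 0.1 s.
At the end, for the whole second after the job is handed in: Cartridge upright (within 4 degrees) on the port's axis (4 mm), turned clockwise onto its stops (bar within 0.6 rad of the case's x) so that the ramps alone hold it down and keep the sprung disc pressed more than 4.7 mm; released and at rest (all of step 2 and horizontal distance between cartridge and port below 0.004 m and angle between cartridge's own z axis and vertical below 0.07 rad and linear speed of cartridge below 0.02 m/s and contact force between the fingers and cartridge below 0.2 N); the robot touches nothing.
It fails at once if the cartridge is forced against the port with more than 40 N (contact force between cartridge and case above 40 N).
It fails at once if a bystander is moved more than 20 mm (distance of any of dust_plug, film_can, carton from where it was at the start of the episode above 0.02 m).
It also fails if it takes over 72 s, if anything falls off the work surface, if the arm or the gripper's body presses on something with over 40 N, if the wrist force passes 120 N, or if a joint passes its speed limit or range.

## Working session

There is one attempt and no reset: what is moved stays moved. The work goes in short steps, Python scripts to look and compute and a shell command to move; the robot and the scene stay as the last step left them, time stands still between calls to the robot, and variables do not carry over. Pictures are saved under pics/ and viewed, at most 10 in all, crops included, and the job is handed in when it is done.

```bash
ls; mkdir -p pics; cat > h.py <<'E'
import numpy as np, cv2
from workcell import manip
from scipy.spatial.transform import Rotation as R
def cam(name):
    c=manip.calibration(name); o=manip.get_obs()
    if 'world_from_camera' in c: T=np.array(c['world_from_camera'])
    else:
        W=np.eye(4); W[:3,:3]=R.from_quat(o['ee_rot']).as_matrix(); W[:3,3]=o['position']; T=W@np.array(c['tool_from_camera'])
    return c,T
def ray(c,T,u,v):
    K=np.array([[c['fx'],0,c['cx']],[0,c['fy'],c['cy']],[0,0,1.]])
    p=cv2.undistortPoints(np.array([[[u,v]]],float),K,np.array([c['k1'],0,0,0.]))[0,0]
    return T[:3,3],T[:3,:3]@np.array([p[0],-p[1],-1.])
def onz(c,T,u,v,z):
    o,d=ray(c,T,u,v); return o+d*(z-o[2])/d[2]
def proj(c,T,P):
    q=np.linalg.inv(T)@np.append(P,1); s=np.array([q[0],-q[1]])/-q[2]; s=s*(1+c['k1']*(s@s))
    return c['fx']*s[0]+c['cx'],c['fy']*s[1]+c['cy']
E
python3 - <<'E'
from h import *
for n in('scene','top'):
    im=manip.camera(n); cv2.imwrite(f'pics/{n}0.png',im)
    c,T=cam(n); print(n,T[:3,3].round(3),c['fx'])
    for t in('cartridge','bar','case','dust_plug','film_can','carton'):
        for d in manip.outline_of(n,t): print(t,round(d['confidence'],2),d['bbox'])
print(manip.get_obs())
E
```

```text
pics
scene [ 1.204 -0.402  0.521] 400.7517442908845
cartridge 0.89 [334.6, 162.4, 364.6, 205.7]
cartridge 0.83 [350.6, 187.2, 375.1, 233.7]
bar 0.61 [339.3, 161.7, 363.4, 202.1]
case 0.74 [165.9, 187.4, 258.1, 279.2]
case 0.7 [203.5, 201.4, 226.8, 205.2]
dust_plug 0.6 [416.4, 218.2, 443.7, 238.7]
film_can 0.88 [322.2, 243.7, 369.5, 290.4]
film_can 0.17 [335.2, 162.6, 363.7, 205.4]
carton 0.81 [223.8, 277.0, 278.9, 345.4]
carton 0.19 [416.4, 216.0, 441.4, 241.7]
top [0.539 0.007 0.883] 439.7065706599253
cartridge 0.92 [215.5, 239.0, 251.4, 277.1]
cartridge 0.76 [245.1, 187.5, 281.2, 222.3]
bar 0.94 [216.7, 245.3, 254.5, 280.9]
bar 0.84 [245.6, 184.5, 278.9, 225.0]
case 0.65 [350.0, 196.5, 477.5, 341.9]
dust_plug 0.64 [406.4, 253.0, 437.2, 286.2]
dust_plug 0.61 [195.8, 142.3, 229.1, 172.1]
film_can 0.74 [299.7, 132.1, 349.7, 183.5]
carton 0.74 [406.3, 125.2, 450.5, 180.1]
{'clock': 0.7, 'joint_pos': array([-1.2996151 ,  0.33219231, -0.06467681,  1.46012684,  0.02161177,
        1.34989643, -0.08851854]), 'joint_velocities': array([ 0.00013612,  0.00044293, -0.00051778,  0.0008102 ,  0.00039602,
       -0.00029065, -0.00121074]), 'tau': array([ 4.19329863e-04, -6.25113130e+01,  4.90960723e-02, -3.91752541e+01,
        1.65123562e-02,  2.20999900e-03,  3.73849517e-06]), 'position': array([0.1809869 , 0.59823291, 0.23132944]), 'ee_rot': array([1.46379798e-01, 9.89228464e-01, 3.55427150e-05, 6.01530264e-06]), 'ft_force': array([ 0.43016438, -0.75653074, -0.5704695 ]), 'torque': array([0.00252754, 0.02285288, 0.00084566]), 'grasp_force': 0.0, 'grip_width': 1.004267443677061}
```

View pics/top0.png

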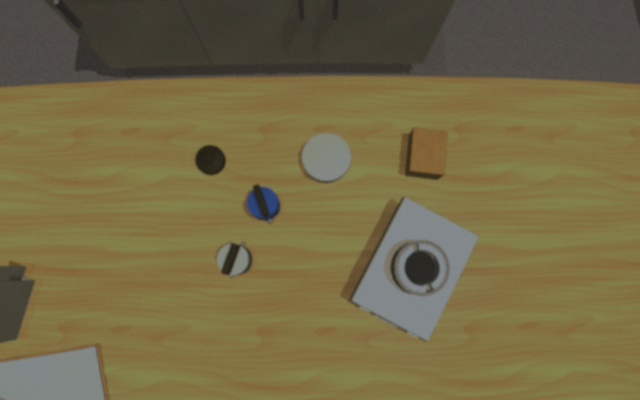

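View pics/scene0.png

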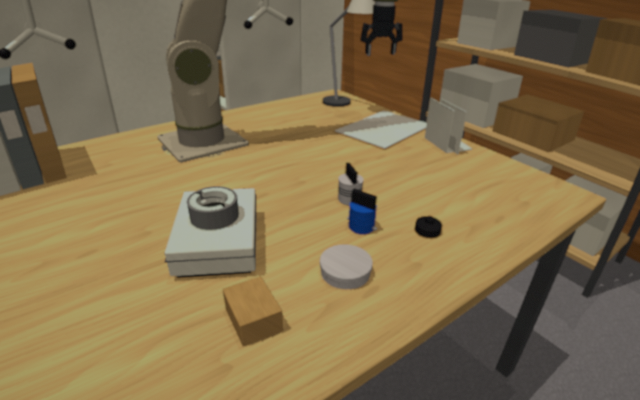

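Top view: the silver drum at (234,260), with its bar and a pin showing, is the cartridge. The look-alikes are the blue drum at (263,203), and possibly the film can at (326,157) or the plug at (210,159). The description says aluminium, so I choose (234,260). The case is at (415,268) with its port at (421,267), and slots are visible. Next is a close crop plus positions.

```bash
python3 - <<'E'
from h import *
im=cv2.imread('pics/top0.png')
a=cv2.resize(im[235:285,210:260],(390,390),interpolation=cv2.INTER_CUBIC)
b=cv2.resize(im[232:302,386:456],(390,390),interpolation=cv2.INTER_CUBIC)
cv2.imwrite('pics/crop.png',cv2.convertScaleAbs(np.hstack([a,b]),alpha=1.6))
c,T=cam('top'); print(T.round(3))
print('cart top',onz(c,T,233.5,259.5,.06),'blue',onz(c,T,263,203,.06),'port',onz(c,T,421,267,.112),'plug',onz(c,T,210,159,.03))
for p in[(405,197),(477,237),(427,340),(351,300)]: print(onz(c,T,*p,.07).round(4))
c,T=cam('wrist');print(T.round(3),np.array(c['tool_from_camera']).round(3),c['fx'])
E
```

```text
[[-0.008  0.989 -0.146  0.539]
 [-1.    -0.007  0.004  0.007]
 [ 0.003  0.146  0.989  0.883]
 [ 0.     0.     0.     1.   ]]
cart top [0.55687989 0.16258744 0.06      ] blue [0.66320725 0.10817866 0.06      ] port [ 0.53991858 -0.17549174  0.112     ] plug [0.75784444 0.21984798 0.03      ]
[ 0.6712 -0.16    0.07  ]
[ 0.5941 -0.2947  0.07  ]
[ 0.4071 -0.1927  0.07  ]
[ 0.4818 -0.0548  0.07  ]
[[ 0.29  -0.906 -0.307  0.102]
 [ 0.957  0.274  0.094  0.622]
 [-0.001 -0.321  0.947  0.374]
 [ 0.     0.     0.     1.   ]] [[-0.     0.947  0.321  0.083]
 [ 1.    -0.     0.001  0.   ]
 [ 0.001  0.321 -0.947 -0.143]
 [ 0.     0.     0.     1.   ]] 301.3289521382986
```

View pics/crop.png

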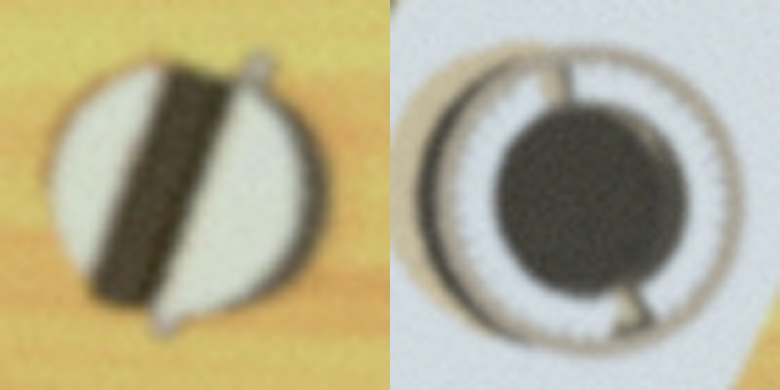

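The left crop shows the silver drum with its bar at about -20° in world and pins at both ends, so the choice is right. In the right crop the slots are at (558,80) and (632,310), about +18° in world. I move above the cartridge.

The manual's scale: shifts go in shares of 0.5 m and turns go in shares of 360 degrees. Converting my numbers, -0.486 m / 0.5 = -0.972, -0.308 m / 0.5 = -0.616, 0.056 rad / 6.2832 = 0.0089.

```bash
python3 -m jog '[{"rot": [0, 0, 0.0089], "xyz": [-0.972, -0.616, 0.06], "finger_gap": 1}, {"rot": [0, 0, 0.0089], "xyz": [-0.972, -0.616, 0.06], "finger_gap": 1}, {"rot": [0, 0, 0.0089], "xyz": [-0.972, -0.616, 0.06], "finger_gap": 1}, {"rot": [0, 0, 0.0089], "xyz": [-0.972, -0.616, 0.06], "finger_gap": 1}, {"rot": [0, 0, 0.0089], "xyz": [-0.972, -0.616, 0.06], "finger_gap": 1}, {"rot": [0, 0, 0.0089], "xyz": [-0.972, -0.616, 0.06], "finger_gap": 1}, {"rot": [0, 0, 0.0089], "xyz": [-0.972, -0.616, 0.06], "finger_gap": 1}, {"rot": [0, 0, 0.0089], "xyz": [-0.972, -0.616, 0.06], "finger_gap": 1}, {"rot": [0, 0, 0.0089], "xyz": [-0.972, -0.616, 0.06], "finger_gap": 1}, {"rot": [0, 0, 0.0089], "xyz": [-0.972, -0.616, 0.06], "finger_gap": 1}, {"rot": [0, 0, 0.0089], "xyz": [-0.972, -0.616, 0.06], "finger_gap": 1}, {"rot": [0, 0, 0.0089], "xyz": [-0.972, -0.616, 0.06], "finger_gap": 1}, {"rot": [0, 0, 0.0089], "xyz": [-0.972, -0.616, 0.06], "finger_gap": 1}, {"rot": [0, 0, 0.0089], "xyz": [-0.972, -0.616, 0.06], "finger_gap": 1}]'
python3 - <<'E'
from h import *
c,T=cam('wrist'); im=manip.camera('wrist'); cv2.imwrite('pics/w1.png',im)
o=manip.get_obs(); print(o['position'],R.from_quat(o['ee_rot']).as_matrix().round(3))
for t in('bar','cartridge','pin'):
    for d in manip.outline_of('wrist',t):
        m=d['mask'].astype(np.uint8); print(t,d['confidence'],d['bbox'])
        if t=='bar': 
            r=cv2.minAreaRect(np.argwhere(m)[:,::-1].astype(np.float32)); print(r)
            P=[onz(c,T,u,v,.091) for u,v in cv2.boxPoints(r)]; print(np.round(P,4))
E
```

```text
clock: 2.45
position: [0.5565, 0.1636, 0.2014]
ee_rot: [0.173, 0.985, 0.0, -0.0]
ft_force: [0.1, -0.2, -0.5]
grip_width: 1.003
grasp_force: 0.0
[0.55666768 0.16342901 0.20144114] [[-0.94   0.342  0.   ]
 [ 0.342  0.94   0.   ]
 [ 0.     0.    -1.   ]]
bar 0.97 [275.8, 239.9, 331.9, 320.7]
((304.0, 281.5), (83.0, 52.0), 90.0)
[[0.5892 0.1155 0.091 ]
 [0.6058 0.1611 0.091 ]
 [0.6962 0.13   0.091 ]
 [0.6778 0.0793 0.091 ]]
bar 0.89 [287.5, 136.6, 349.3, 220.3]
((318.15850830078125, 179.14768981933594), (68.99365997314453, 65.1497802734375), 48.179832458496094)
[[0.5292 0.1333 0.091 ]
 [0.5086 0.1854 0.091 ]
 [0.5641 0.2083 0.091 ]
 [0.5887 0.1543 0.091 ]]
cartridge 0.78 [277.1, 241.1, 331.3, 325.9]
cartridge 0.7 [288.1, 136.9, 346.4, 223.3]
pin 0.87 [286.1, 136.4, 348.5, 219.7]
```

View pics/w1.png

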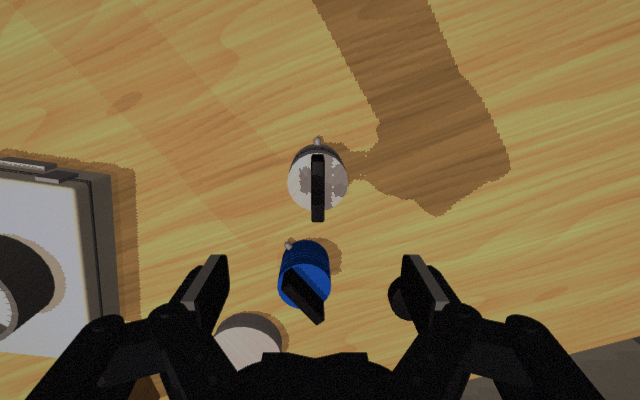

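The wrist view shows the silver cartridge at (318,180) with its bar upright in the image, so it is aligned with the tool. The blue one is at (304,280) and the case is at left. I now measure the bar precisely from its dark pixels.

```bash
python3 - <<'E'
from h import *
c,T=cam('wrist'); im=cv2.imread('pics/w1.png'); g=im.max(2)
m=np.zeros_like(g); m[150:226,300:336]=(g[150:226,300:336]<50)
n,l,s,_=cv2.connectedComponentsWithStats(m); k=1+s[1:,4].argmax(); print(s[k])
for r in range(152,226,6):
    x=np.where(l[r]==k)[0]; print(r,x.min() if len(x) else None,x.max() if len(x) else None)
o=manip.get_obs(); Rm=R.from_quat(o['ee_rot']).as_matrix()
def tool(P): return Rm.T@(P-o['position'])
bot=s[k][1]+s[k][3]
print('near end tool',tool(onz(c,T,318,bot,.091)), 'mid',tool(onz(c,T,318,185,.091)))
for x in(-.03,0,.03):
  for y in(-.006,.006): print(x,y,proj(c,T,o['position']+Rm@np.array([x,y,o['position'][2]-.091])))
E
```

```text
[311 154  14  68 894]
152 None None
158 311 323
164 311 324
170 311 324
176 311 324
182 311 323
188 311 324
194 311 324
200 311 323
206 311 323
212 312 323
218 312 323
224 None None
near end tool [-0.02882726  0.00313996  0.11035395] mid [0.00648547 0.00301332 0.11035137]
-0.03 -0.006 (np.float64(308.0159470988895), np.float64(223.17511792190749))
-0.03 0.006 (np.float64(321.1183455305741), np.float64(223.17868222682657))
0 -0.006 (np.float64(307.7765166142813), np.float64(192.030316384281))
0 0.006 (np.float64(321.35284314022937), np.float64(192.0322846404347))
0.03 -0.006 (np.float64(307.51907006930384), np.float64(158.54769780539857))
0.03 0.006 (np.float64(321.6049896436165), np.float64(158.54781591386143))
```

Scaled: 0.136 m / 0.5 = 0.272, 0.003 m / 0.5 = 0.006.

```bash
python3 -m jog '[{"xyz": [0, 0.006, 0.06], "finger_gap": 1}, {"xyz": [0, 0.006, 0.14], "finger_gap": 1}, {"xyz": [0, 0.006, 0.22], "finger_gap": 1}, {"xyz": [0, 0.006, 0.26], "finger_gap": 1}, {"xyz": [0, 0.006, 0.272], "finger_gap": 1}, {"xyz": [0, 0.006, 0.272], "finger_gap": 0}, {"xyz": [0, 0.006, 0.272], "finger_gap": 0}, {"xyz": [0, 0.006, 0.272], "finger_gap": 0}, {"xyz": [0, 0.006, 0.272], "finger_gap": 0}, {"xyz": [0, 0.006, 0.272], "finger_gap": 0}, {"xyz": [0, 0.006, 0.272], "finger_gap": 0}, {"xyz": [0, 0.006, 0.272], "finger_gap": 0}]' 50
```

```text
clock: 4.15
position: [0.5584, 0.1658, 0.0658]
ee_rot: [0.174, 0.985, 0.0, 0.0]
ft_force: [0.6, 0.7, 6.2]
grip_width: 0.127
grasp_force: 49.9
```

Scaled: -0.278 m / 0.5 = -0.556, -0.163 m / 0.5 = -0.326, -0.663 rad / 6.2832 = -0.1055.

```bash
python3 -m jog '[{"xyz": [0, 0, -0.06], "finger_gap": 0}, {"xyz": [0, 0, -0.16], "finger_gap": 0}, {"xyz": [0, 0, -0.26], "finger_gap": 0}, {"xyz": [0, 0, -0.32], "finger_gap": 0}, {"rot": [0, 0, -0.0159], "xyz": [-0.05, -0.08, -0.32], "finger_gap": 0}, {"rot": [0, 0, -0.0318], "xyz": [-0.1, -0.17, -0.32], "finger_gap": 0}, {"rot": [0, 0, -0.0477], "xyz": [-0.15, -0.26, -0.32], "finger_gap": 0}, {"rot": [0, 0, -0.0637], "xyz": [-0.2, -0.34, -0.32], "finger_gap": 0}, {"rot": [0, 0, -0.0796], "xyz": [-0.24, -0.42, -0.32], "finger_gap": 0}, {"rot": [0, 0, -0.0955], "xyz": [-0.29, -0.5, -0.32], "finger_gap": 0}, {"rot": [0, 0, -0.1055], "xyz": [-0.326, -0.556, -0.32], "finger_gap": 0}, {"rot": [0, 0, -0.1055], "xyz": [-0.326, -0.556, -0.32], "finger_gap": 0}, {"rot": [0, 0, -0.1055], "xyz": [-0.326, -0.556, -0.32], "finger_gap": 0}]'
python3 - <<'E'
from h import *
c,T=cam('wrist'); im=manip.camera('wrist'); cv2.imwrite('pics/w2.png',im)
o=manip.get_obs(); print(o['position'],o['ft_force'],o['torque'],o['grip_width'],R.from_quat(o['ee_rot']).as_matrix().round(3))
print(proj(c,T,np.array([.54,-.1755,.112])))
u,v=proj(c,T,np.array([.54,-.1755,.112])); u=int(u);v=int(v);v0=max(0,v-75)
cv2.imwrite('pics/w2c.png',cv2.resize(cv2.convertScaleAbs(im[v0:v0+150,u-90:u+90],alpha=1.5),(720,600),interpolation=cv2.INTER_CUBIC)); print('crop origin',u-90,v0)
E
```

```text
clock: 5.78
position: [0.6155, -0.1507, 0.2244]
ee_rot: [-0.156, 0.988, 0.001, -0.001]
ft_force: [0.6, 0.3, -3.2]
grip_width: 0.127
grasp_force: 49.5
[ 0.61566468 -0.15007712  0.22463064] [ 0.01680468  0.44584735 -2.5899084 ] [ 0.04692055 -0.04206723  0.03416426] 0.1315006881842696 [[-0.951 -0.309 -0.001]
 [-0.309  0.951  0.001]
 [ 0.001  0.001 -1.   ]]
(np.float64(313.99912947169196), np.float64(97.78090168968954))
crop origin 223 22
```

View pics/w2c.png

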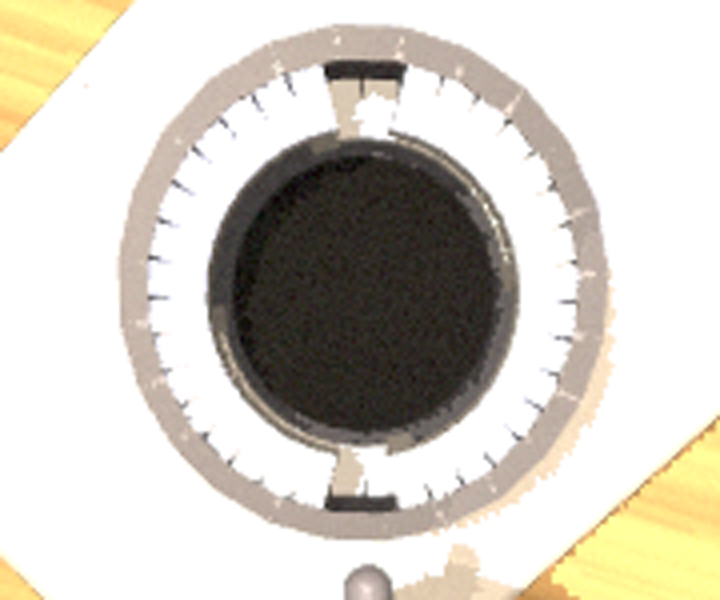

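View pics/w2.png

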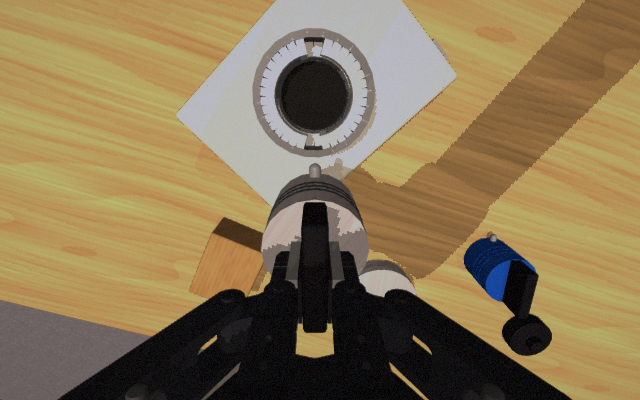

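```bash
python3 - <<'E'
from h import *
from scipy.optimize import least_squares
c,T=cam('wrist'); o=manip.get_obs(); Rm=R.from_quat(o['ee_rot']).as_matrix()
im=cv2.imread('pics/w2.png'); 
px=lambda x,y:(223+x/4-.4,22+y/4-.4)
t=np.linspace(0,2*np.pi,361)
def ext(p,r): 
    q=np.array([proj(c,T,[p[0]+r*np.cos(a),p[1]+r*np.sin(a),p[2]]) for a in t]); return np.r_[q.min(0),q.max(0)]
obs=np.r_[px(120,25),px(607,540)]
for free in(0,1):
    f=(lambda p:ext([p[0],p[1],.112 if not free else p[2]],.049)-obs)
    s=least_squares(f,[.54,-.1755,.112]); print('collar',s.x.round(4),s.fun.round(2))
P=s.x; print('tool',Rm.T@(np.r_[P[:2],.112]-o['position']))
hole=np.r_[px(208,0)[0],px(518,0)[0]]; print('hole pred',ext(np.r_[P[:2],.112],.0315),'obs cols',hole)
for z in(.109,.112,.115):
  a=onz(c,T,*px(366,62),z)[:2];b=onz(c,T,*px(362,511),z)[:2]; d=a-b; print(z,'slot ends',a,b,'len',np.linalg.norm(d),'ang',np.degrees(np.arctan2(*(-d)[::-1])),'mid',(a+b)/2)
print('tool x ang',np.degrees(np.arctan2(-Rm[1,0],-Rm[0,0])))
for x in(.034,.0385): print('pin pred',proj(c,T,o['position']+Rm@np.array([x,0,.0658-.012])),'obs',px(368,580))
E
```

```text
collar [ 0.5394 -0.1757  0.112 ] [-0.07  0.07  0.07 -0.08]
collar [ 0.5394 -0.1757  0.112 ] [-0.07  0.07  0.07 -0.07]
tool [ 0.08040095 -0.00094785  0.11269392]
hole pred [274.35291352  53.42683206 352.61591207 135.89941431] obs cols [274.6 352.1]
0.109 slot ends [ 0.49804333 -0.1886014 ] [ 0.58071343 -0.16269789] len 0.08663335104111379 ang 17.39764637895561 mid [ 0.53937838 -0.17564964]
0.112 slot ends [ 0.49849972 -0.1884533 ] [ 0.58021074 -0.1628503 ] len 0.08562829869300123 ang 17.397646378955578 mid [ 0.53935523 -0.1756518 ]
0.115 slot ends [ 0.4989561  -0.18830519] [ 0.57970806 -0.16300271] len 0.08462324634488864 ang 17.397646378955592 mid [ 0.53933208 -0.17565395]
tool x ang 17.999996006099362
pin pred (np.float64(314.70911358387366), np.float64(170.06590886883066)) obs (314.6, 166.6)
pin pred (np.float64(314.7096246023725), np.float64(163.47379322405465)) obs (314.6, 166.6)
```

Scaled: 0.08 m / 0.5 = 0.16, -0.001 m / 0.5 = -0.002, 0.01 rad / 6.2832 = 0.0016.

```bash
python3 -m jog '[{"rot": [0, 0, 0.0016], "xyz": [0.06, 0, 0], "finger_gap": 0}, {"rot": [0, 0, 0.0016], "xyz": [0.12, -0.002, 0], "finger_gap": 0}, {"rot": [0, 0, 0.0016], "xyz": [0.16, -0.002, 0], "finger_gap": 0}, {"rot": [0, 0, 0.0016], "xyz": [0.16, -0.002, 0.03], "finger_gap": 0}, {"rot": [0, 0, 0.0016], "xyz": [0.16, -0.002, 0.06], "finger_gap": 0}, {"rot": [0, 0, 0.0016], "xyz": [0.16, -0.002, 0.08], "finger_gap": 0}, {"rot": [0, 0, 0.0016], "xyz": [0.16, -0.002, 0.08], "finger_gap": 0}, {"rot": [0, 0, 0.0016], "xyz": [0.16, -0.002, 0.08], "finger_gap": 0}]'
python3 - <<'E'
from h import *
o=manip.get_obs();Rm=R.from_quat(o['ee_rot']).as_matrix(); print(o['position'],o['ft_force'],o['torque'],'tool err',Rm.T@(np.array([.5394,-.1757,.112])-o['position']),np.degrees(np.arctan2(-Rm[1,0],-Rm[0,0])),Rm[2])
E
```

```text
clock: 6.82
position: [0.5404, -0.1771, 0.1854]
ee_rot: [-0.151, 0.989, -0.0, 0.0]
ft_force: [0.7, -1.1, -3.1]
grip_width: 0.13
grasp_force: 49.6
[ 0.54039378 -0.17710893  0.18544933] [ 0.66477022 -1.13319275 -3.09987973] [ 0.01625246 -0.00161053 -0.04273579] tool err [0.00053792 0.00165449 0.07344897] 17.37674487764551 [-1.39920824e-04 -1.77894966e-04 -9.99999974e-01]
```

Scaled: 0.0012 m / 0.5 = 0.0024, 0.0005 m / 0.5 = 0.001.

```bash
python3 -m jog '[{"xyz": [0.001, 0.0024, 0], "finger_gap": 0}, {"xyz": [0.001, 0.0024, 0], "finger_gap": 0}, {"xyz": [0.001, 0.0024, 0], "finger_gap": 0}]'
python3 - <<'E'
from h import *
c,T=cam('wrist')
for i in range(3):
    o=manip.get_obs();Rm=R.from_quat(o['ee_rot']).as_matrix(); im=manip.camera('wrist'); print(o['position'],o['ft_force'],'tool err',Rm.T@(np.array([.5394,-.1757,.112])-o['position']))
cv2.imwrite('pics/w3.png',im); cv2.imwrite('pics/w3c.png',cv2.resize(cv2.convertScaleAbs(im[90:290,220:420],alpha=1.5),(600,600),interpolation=cv2.INTER_CUBIC))
P=o['position']; print('collar centre pred col if centred', proj(c,T,[P[0],P[1],.112]))
t=np.linspace(0,2*np.pi,361)
q=np.array([proj(c,T,[P[0]+.049*np.cos(a),P[1]+.049*np.sin(a),.112]) for a in t]);print(q.min(0),q.max(0))
E
```

```text
clock: 7.2
position: [0.5393, -0.1761, 0.1855]
ee_rot: [-0.151, 0.989, 0.0, 0.0]
ft_force: [1.2, -0.4, -2.7]
grip_width: 0.134
grasp_force: 49.6
[ 0.53930103 -0.17613325  0.18547834] [ 1.22050662 -0.43397444 -2.65832331] tool err [-0.00019392  0.00038814  0.0734784 ]
[ 0.5392585  -0.17611354  0.18542061] [ 0.11168869 -0.50259357 -1.85780114] tool err [-0.00023723  0.00034998  0.07342069]
[ 0.5392602  -0.17612913  0.18538225] [ 0.95472599  0.36102756 -3.02033157] tool err [-0.00024494  0.00036635  0.07338231]
collar centre pred col if centred (np.float64(314.7142919930976), np.float64(206.9597139599813))
[250.76326254 142.94763953] [378.67957852 262.82271188]
```

View pics/w3c.png

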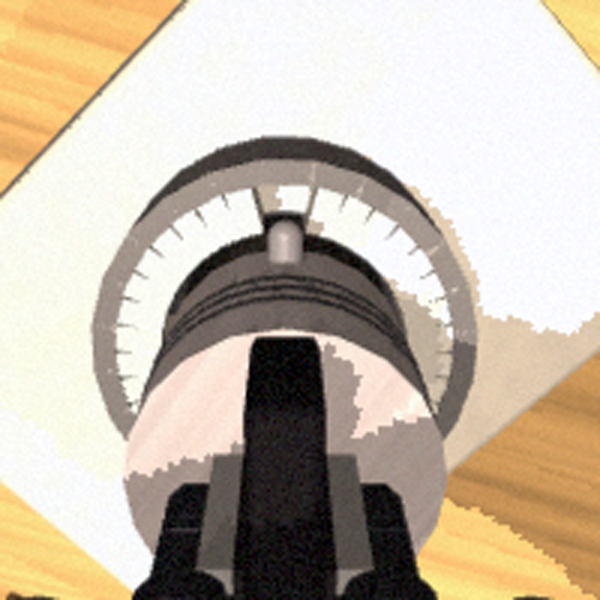

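Collar edges at 93 and 477 and the slot at 254–318 in the crop are all centred on the pin at 286, so alignment is good. I descend gently.

Scaled: 0.012 m / 0.5 = 0.024, 0.01 m / 0.5 = 0.02.

```bash
python3 -m jog '[{"xyz": [0, 0, 0.008], "finger_gap": 0}, {"xyz": [0, 0, 0.016], "finger_gap": 0}, {"xyz": [0, 0, 0.02], "finger_gap": 0}, {"xyz": [0, 0, 0.024], "finger_gap": 0}, {"xyz": [0, 0, 0.024], "finger_gap": 0}]'; python3 -m jog '[{"xyz": [0, 0, 0.006], "finger_gap": 0}, {"xyz": [0, 0, 0.012], "finger_gap": 0}, {"xyz": [0, 0, 0.018], "finger_gap": 0}, {"xyz": [0, 0, 0.022], "finger_gap": 0}, {"xyz": [0, 0, 0.022], "finger_gap": 0}]'
```

```text
clock: 7.98
position: [0.5391, -0.1761, 0.1731]
ee_rot: [-0.151, 0.989, 0.0, -0.0]
ft_force: [0.1, 0.3, -1.9]
grip_width: 0.131
grasp_force: 49.6
clock: 8.6
position: [0.5391, -0.1761, 0.1621]
ee_rot: [-0.151, 0.989, 0.0, -0.0]
ft_force: [-0.2, 0.2, -2.8]
grip_width: 0.128
grasp_force: 49.6
```

Scaled: 0.006 m / 0.5 = 0.012, 0.003 m / 0.5 = 0.006.

```bash
python3 -m jog '[{"xyz": [0, 0, 0.006], "finger_gap": 0}, {"xyz": [0, 0, 0.012], "finger_gap": 0}, {"xyz": [0, 0, 0.012], "finger_gap": 0}]'; python3 -m jog '[{"xyz": [0, 0, 0.002], "finger_gap": 0}, {"xyz": [0, 0, 0.004], "finger_gap": 0}, {"xyz": [0, 0, 0.004], "finger_gap": 0}]';  python3 -m jog '[{"xyz": [0, 0, 0.002], "finger_gap": 0}, {"xyz": [0, 0, 0.003], "finger_gap": 0}, {"xyz": [0, 0, 0.003], "finger_gap": 0}]'; python3 -m jog '[{"xyz": [0, 0, 0.002], "finger_gap": 0}, {"xyz": [0, 0, 0.002], "finger_gap": 0}, {"xyz": [0, 0, 0.002], "finger_gap": 0}]'
```

```text
clock: 8.98
position: [0.539, -0.176, 0.1559]
ee_rot: [-0.151, 0.989, 0.0, -0.0]
ft_force: [0.2, 0.6, -2.7]
grip_width: 0.128
grasp_force: 49.6
clock: 9.35
position: [0.5392, -0.1761, 0.1542]
ee_rot: [-0.151, 0.989, 0.0, -0.0]
ft_force: [0.7, -1.0, -3.0]
grip_width: 0.132
grasp_force: 49.6
clock: 9.72
position: [0.5392, -0.1761, 0.1527]
ee_rot: [-0.151, 0.989, 0.0, -0.0]
ft_force: [0.3, 0.7, -2.6]
grip_width: 0.13
grasp_force: 49.6
clock: 10.1
position: [0.5393, -0.1761, 0.1519]
ee_rot: [-0.151, 0.989, 0.0, 0.0]
ft_force: [-0.2, 0.4, -0.9]
grip_width: 0.128
grasp_force: 50.0
```

Contact with the gasket is just starting at about 0.152. I continue in 1 mm steps.

Scaled: 0.001 m / 0.5 = 0.002.

```bash
for i in 1; do python3 -m jog '[{"xyz": [0, 0, 0.002], "finger_gap": 0}, {"xyz": [0, 0, 0.002], "finger_gap": 0}, {"xyz": [0, 0, 0.002], "finger_gap": 0}]'; python3 -m jog '[{"xyz": [0, 0, 0.002], "finger_gap": 0}, {"xyz": [0, 0, 0.002], "finger_gap": 0}, {"xyz": [0, 0, 0.002], "finger_gap": 0}]'; done
```

```text
clock: 10.48
position: [0.5393, -0.1761, 0.1509]
ee_rot: [-0.151, 0.989, 0.0, 0.0]
ft_force: [-0.9, -0.9, 0.8]
grip_width: 0.131
grasp_force: 50.1
clock: 10.85
position: [0.5393, -0.1761, 0.1499]
ee_rot: [-0.151, 0.989, 0.0, 0.0]
ft_force: [-0.4, -0.0, 0.6]
grip_width: 0.129
grasp_force: 50.2
```

Scaled: 0.001 m / 0.5 = 0.002.

```bash
python3 -m jog '[{"xyz": [0, 0, 0.002], "finger_gap": 0}, {"xyz": [0, 0, 0.002], "finger_gap": 0}, {"xyz": [0, 0, 0.002], "finger_gap": 0}]'; python3 -m jog '[{"xyz": [0, 0, 0.0014], "finger_gap": 0}, {"xyz": [0, 0, 0.0014], "finger_gap": 0}, {"xyz": [0, 0, 0.0014], "finger_gap": 0}]';python3 -m jog '[{"xyz": [0, 0, 0.001], "finger_gap": 0}, {"xyz": [0, 0, 0.001], "finger_gap": 0}, {"xyz": [0, 0, 0.001], "finger_gap": 0}]'
```

```text
clock: 11.22
position: [0.5393, -0.1761, 0.1489]
ee_rot: [-0.151, 0.989, 0.0, 0.0]
ft_force: [-1.0, -0.2, 3.0]
grip_width: 0.128
grasp_force: 50.4
clock: 11.6
position: [0.5393, -0.1761, 0.1482]
ee_rot: [-0.151, 0.989, 0.0, 0.0]
ft_force: [-1.0, 0.0, 3.6]
grip_width: 0.13
grasp_force: 50.5
clock: 11.98
position: [0.5393, -0.1761, 0.1478]
ee_rot: [-0.151, 0.989, 0.0, 0.0]
ft_force: [-0.5, -0.1, 5.2]
grip_width: 0.131
grasp_force: 50.9
```

Scaled: -0.0006 m / 0.5 = -0.0012, -0.0004 m / 0.5 = -0.0008, 0.2 rad / 6.2832 = 0.0318.

```bash
python3 -m jog '[{"rot": [0, 0, 0.0048], "xyz": [0, 0, -0.0012], "finger_gap": 0}, {"rot": [0, 0, 0.0127], "xyz": [0, 0, -0.0008], "finger_gap": 0}, {"rot": [0, 0, 0.0223], "xyz": [0, 0, -0.0004], "finger_gap": 0}, {"rot": [0, 0, 0.0318], "finger_gap": 0}, {"rot": [0, 0, 0.0318], "finger_gap": 0}]'; python3 -c "
from h import *
o=manip.get_obs();print(o['ft_force'],o['torque'],R.from_quat(o['ee_rot']).as_matrix()[:2,0])"
```

```text
clock: 12.6
position: [0.5393, -0.1761, 0.1477]
ee_rot: [-0.051, 0.999, -0.0, 0.0]
ft_force: [-0.3, -0.5, 5.4]
grip_width: 0.127
grasp_force: 50.8
[-0.27581354 -0.50966645  5.35197177] [-0.05409122  0.04075496 -0.08662604] [-0.99473465 -0.10248354]
```

Scaled: 0.0008 m / 0.5 = 0.0016, 0.0007 m / 0.5 = 0.0014, 0.25 rad / 6.2832 = 0.0398.

```bash
python3 -m jog '[{"rot": [0, 0, 0.0111], "xyz": [0, 0, 0.0004], "finger_gap": 0}, {"rot": [0, 0, 0.0223], "xyz": [0, 0, 0.001], "finger_gap": 0}, {"rot": [0, 0, 0.0318], "xyz": [0, 0, 0.0014], "finger_gap": 0}, {"rot": [0, 0, 0.0398], "xyz": [0, 0, 0.0016], "finger_gap": 0}, {"rot": [0, 0, 0.0398], "xyz": [0, 0, 0.0016], "finger_gap": 0}]'; python3 -c "
from h import *
o=manip.get_obs();print(o['ft_force'],o['torque'])"; python3 -m jog '[{"rot": [0, 0, 0.0111], "xyz": [0, 0, 0.0004], "finger_gap": 0}, {"rot": [0, 0, 0.0223], "xyz": [0, 0, 0.001], "finger_gap": 0}, {"rot": [0, 0, 0.0318], "xyz": [0, 0, 0.0014], "finger_gap": 0}, {"rot": [0, 0, 0.0398], "xyz": [0, 0, 0.0016], "finger_gap": 0}, {"rot": [0, 0, 0.0398], "xyz": [0, 0, 0.0016], "finger_gap": 0}]'; python3 -c "
from h import *
o=manip.get_obs();print(o['ft_force'],o['torque'])"
```

```text
clock: 13.22
position: [0.5394, -0.1762, 0.1469]
ee_rot: [0.073, 0.997, -0.0, 0.0]
ft_force: [0.7, -0.2, 5.7]
grip_width: 0.13
grasp_force: 50.8
[ 0.7078526  -0.21725698  5.70191484] [-0.03230404  0.03360325 -0.01696869]
clock: 13.85
position: [0.5395, -0.1762, 0.1462]
ee_rot: [0.197, 0.98, 0.0, 0.0]
ft_force: [0.3, 0.1, 6.2]
grip_width: 0.13
grasp_force: 50.9
[0.33927145 0.12117182 6.22733405] [-0.05718129  0.05146798 -0.02863801]
```

Scaled: 0.0008 m / 0.5 = 0.0016, 0.0007 m / 0.5 = 0.0014, 0.25 rad / 6.2832 = 0.0398.

```bash
python3 -m jog '[{"rot": [0, 0, 0.0111], "xyz": [0, 0, 0.0004], "finger_gap": 0}, {"rot": [0, 0, 0.0223], "xyz": [0, 0, 0.001], "finger_gap": 0}, {"rot": [0, 0, 0.0318], "xyz": [0, 0, 0.0014], "finger_gap": 0}, {"rot": [0, 0, 0.0398], "xyz": [0, 0, 0.0016], "finger_gap": 0}, {"rot": [0, 0, 0.0398], "xyz": [0, 0, 0.0016], "finger_gap": 0}]'; python3 -c "
from h import *
o=manip.get_obs();print(o['ft_force'],o['torque'])"; python3 -m jog '[{"rot": [0, 0, 0.0095], "xyz": [0, 0, 0.0004], "finger_gap": 0}, {"rot": [0, 0, 0.0191], "xyz": [0, 0, 0.0008], "finger_gap": 0}, {"rot": [0, 0, 0.0271], "xyz": [0, 0, 0.0012], "finger_gap": 0}, {"rot": [0, 0, 0.0271], "xyz": [0, 0, 0.0012], "finger_gap": 0}]'; python3 -c "
from h import *
o=manip.get_obs();print(o['ft_force'],o['torque'])"
```

```text
clock: 14.48
position: [0.5395, -0.1762, 0.1456]
ee_rot: [0.318, 0.948, 0.0, 0.0]
ft_force: [0.6, -0.0, 6.8]
grip_width: 0.128
grasp_force: 51.1
[ 0.64984625 -0.03535383  6.82038303] [-0.03835229  0.05336929 -0.04424848]
clock: 14.98
position: [0.5396, -0.1763, 0.145]
ee_rot: [0.397, 0.918, 0.0, 0.0]
ft_force: [-0.2, -0.8, 7.2]
grip_width: 0.127
grasp_force: 51.2
[-0.2181472  -0.81612846  7.24009041] [-0.03857318  0.08762842  0.04960248]
```

Scaled: 0.0002 m / 0.5 = 0.0004, 0.0001 m / 0.5 = 0.0002, 0.06 rad / 6.2832 = 0.0095.

```bash
for i in 1; do python3 -m jog '[{"rot": [0, 0, 0.0048], "xyz": [0, 0, 0.0002], "finger_gap": 0}, {"rot": [0, 0, 0.0095], "xyz": [0, 0, 0.0004], "finger_gap": 0}, {"rot": [0, 0, 0.0095], "xyz": [0, 0, 0.0004], "finger_gap": 0}]' | grep -E 'ee_rot|pos'; python3 -c "
from h import *
o=manip.get_obs();print(o['ft_force'],o['torque'])"; python3 -m jog '[{"rot": [0, 0, 0.0032], "xyz": [0, 0, 0.0002], "finger_gap": 0}, {"rot": [0, 0, 0.0064], "xyz": [0, 0, 0.0002], "finger_gap": 0}, {"rot": [0, 0, 0.0064], "xyz": [0, 0, 0.0002], "finger_gap": 0}]'| grep -E 'ee_rot|pos'; python3 -c "
from h import *
o=manip.get_obs();print(o['ft_force'],o['torque'])"; done
```

```text
position: [0.5396, -0.1763, 0.1449]
ee_rot: [0.424, 0.906, 0.0, 0.001]
[-0.52563473  0.79702162  7.38858642] [-0.03678291  0.07467698  0.07953063]
position: [0.5395, -0.1764, 0.1448]
ee_rot: [0.442, 0.897, 0.0, 0.0]
[-1.43065566 -0.82816906  8.51886817] [-0.0872237   0.25029322  0.15738228]
```

Scaled: 0.02 rad / 6.2832 = 0.0032.

```bash
python3 -m jog '[{"rot": [0, 0, 0.0032], "finger_gap": 0}, {"rot": [0, 0, 0.0032], "finger_gap": 0}, {"rot": [0, 0, 0.0032], "finger_gap": 0}]'| grep -E 'ee_rot|pos'; python3 -c "
from h import *
o=manip.get_obs();print(o['ft_force'],o['torque'])"
```

```text
position: [0.5394, -0.1764, 0.1448]
ee_rot: [0.451, 0.893, -0.0, 0.0]
[-2.00096431 -1.97046333  8.11193893] [-0.16553696  0.34278863  0.42534275]
```

Scaled: -0.001 m / 0.5 = -0.002, -0.0005 m / 0.5 = -0.001, -0.01 rad / 6.2832 = -0.0016.

```bash
python3 -m jog '[{"rot": [0, 0, -0.0016], "xyz": [0, 0, -0.001], "finger_gap": 0}, {"rot": [0, 0, -0.0019], "xyz": [0, 0, -0.002], "finger_gap": 0}, {"rot": [0, 0, -0.0019], "xyz": [0, 0, -0.002], "finger_gap": 0}]'| grep -E 'ee_rot|pos'; python3 -c "
from h import *
o=manip.get_obs();print(o['ft_force'],o['torque'])"
```

```text
position: [0.5392, -0.1763, 0.1453]
ee_rot: [0.446, 0.895, -0.0, 0.0]
[-0.69991196 -1.49816597  3.41370699] [-0.430137   -0.05810736  0.21214761]
```

Scaled: -0.0003 m / 0.5 = -0.0006.

```bash
python3 -m jog '[{"xyz": [0, 0, -0.0006], "finger_gap": 0}, {"xyz": [0, 0, -0.0006], "finger_gap": 0.5}, {"xyz": [0, 0, -0.0006], "finger_gap": 0.5}, {"xyz": [0, 0, -0.0006], "finger_gap": 0.5}, {"xyz": [0, 0, -0.0006], "finger_gap": 0.5}, {"xyz": [0, 0, -0.0006], "finger_gap": 0.5}]' 20; python3 -m jog '[{"xyz": [0, 0, -0.02], "finger_gap": 0.5}, {"xyz": [0, 0, -0.08], "finger_gap": 0.5}, {"xyz": [0, 0, -0.16], "finger_gap": 0.5}, {"xyz": [0, 0, -0.24], "finger_gap": 0.5}, {"xyz": [0, 0, -0.24], "finger_gap": 0.5}]'; python3 - <<'E'
from h import *
c,T=cam('wrist'); im=manip.camera('wrist'); cv2.imwrite('pics/w4.png',im)
o=manip.get_obs();Rm=R.from_quat(o['ee_rot']).as_matrix();print(o['ft_force'],np.degrees(np.arctan2(-Rm[1,0],-Rm[0,0])))
for z in(.17,.172,.174):
  print(z,[np.round(proj(c,T,np.array([.5394,-.1757,z])+.029*s*np.array([Rm[0,0],Rm[1,0],0])+y*np.array([Rm[0,1],Rm[1,1],0])),1) for s in(1,-1) for y in(-.006,.006)])
E
```

```text
clock: 17.23
position: [0.5392, -0.1761, 0.1455]
ee_rot: [0.446, 0.895, 0.0, -0.0]
ft_force: [0.0, 0.2, 0.1]
grip_width: 0.501
grasp_force: 0.0
clock: 17.85
position: [0.5406, -0.1768, 0.2694]
ee_rot: [0.446, 0.895, 0.001, 0.003]
ft_force: [-0.7, 0.0, -0.7]
grip_width: 0.498
grasp_force: 0.0
[-0.63241045 -0.50412369 -0.76164143] -52.99392159054983
0.17 [array([306.2, 160.1]), array([320.9, 160.1]), array([306.8, 225. ]), array([320.5, 225. ])]
0.172 [array([306.1, 160.6]), array([320.9, 160.6]), array([306.7, 226. ]), array([320.5, 226. ])]
0.174 [array([306.1, 161.2]), array([321. , 161.1]), array([306.7, 227. ]), array([320.6, 226.9])]
```

View pics/w4.png

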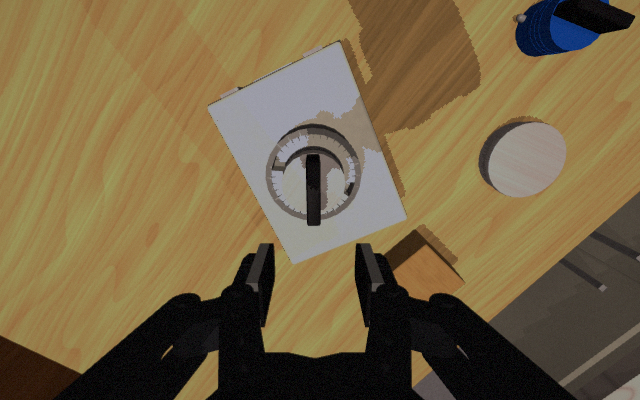

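The wrist view shows the cartridge seated in the port, with its bar upright at (313,190) where predicted. The slots at (278,168) and (349,188) are turned well away from it. The gripper is clear, so I hand in.

```bash
python3 -m jog '[{"finger_gap": 0.5}, {"finger_gap": 0.5}, {"finger_gap": 0.5}]' >/dev/null; python3 -c "
from workcell import manip
print(manip.hand_in())"
```

```text
the job is handed in; nothing more can be done
None
```

I put the cartridge into the port, turned it 70° clockwise onto its stops, released it, and handed the job in at about 18 s of the 72 s; the hand-in returned no verdict. In the last picture it sat locked and centred with the gripper clear, and wrist readings showed about 11 N at most in the port and 0.43 N m at the stops.

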